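# Load the drill fixture and hold the jig plate over its dowels

### The arm

A 7-joint arm with a two-finger parallel gripper is mounted at the origin on the work surface. World frame = base frame: x ahead of the robot, y to its left, z up, the work surface at z = 0. Lengths are in m, angles in rad, forces in N, time in s.
With the tool pointing down it reaches from about 0.4 to 0.85 m from the base axis. Payload 10.4 kg.
Tool frame: the origin (TCP) lies between the finger pads; the fingertips stand 14 mm ahead of it and the grasp point (between the pads) lies 5 mm behind it; z points along the fingers, y is the direction in which the jaws open and shut (so a half turn about z gives the same grasp; the last joint's range is limited). The gripper opens to 87 mm and grips with 3 to 60 N. Pads are 19 mm wide; open, the fingers measure 117 mm over their backs; the gripper's body (75 mm by 190 mm) begins 51 mm behind the grasp point.
Start: joints at [1.173, 0.332, -0.065, 1.46, 0.022, 1.35, -0.088], TCP at [0.229, -0.582, 0.237] pointing down, gripper open.
Joint ranges: [-2.6, 2.6], [-0.5, 2.12], [-1.47, 1.34], [0.16, 2.42], [-1.27, 4.41], [0.06, 2.06], [-2.6, 2.6]. Speed limits (rad/s): [2.22, 2.22, 2.79, 2.79, 3.14, 3.14, 3.14].

### API

Orientations are given as a unit quaternion [x, y, z, w].
In Python, from bench import readout, camera, calibration, order gives the robot as it stands.
- The arm moves only by the tool apply_moves, never from a script. Its argument "deltas" is a list of rows, each an object with "translation": the shift along the world's x, y, z in m, a list of three; "turn": the turn, a rotation vector about the world's x, y, z in rad, a list of three; "hand": the finger opening in m, from 0 to 0.087. A call has 1 to 5 rows; each row shifts and turns the pose as measured when the row begins; what a row does not reach is not made up. A row lasts 1/10 s, in which the tool goes at most 50 mm and 8.59 degrees, less where a joint would pass 70% of its speed; a pose out of reach is approached as far as the arm can. A call with a gripper value outside its range is refused whole. The fingers move at their own pace and stop on an object; "newtons" is the grip in N (left out, the last holds). Time passes only in rows, so rows that do not move let the fingers close. It gives the time, the measured TCP pose, the force and the opening at its end, in the units of the state.
- readout.read_state(): the state, without advancing time (a new reading comes with each control period).
- camera(name): name is "scene" or "top" or "wrist"; returns the picture (480x640x3 uint8, red, green, blue); there is no depth.
- calibration(name): a dict with "fx", "fy", "cx", "cy" (pixels), "D" ([k1, k2, p1, p2, k3] as OpenCV has them; the pictures are not rectified), "extrinsics" (4x4, takes a point from world to camera coordinates). Camera axes: x right, y down, z forward; pixel columns grow to the right and rows downward; lengths in m; the calibration is good to about 2 mm. A picture is of the moment at which its call begins: read the wrist's pose just before it. calibration takes no time and is no camera call; for the wrist camera it gives the pose at the moment of the call.
- order.close_job(): hands the job in, once; it reports no verdict.
The state is a dict: "time": time; "joint_positions": joint angles; "joint_vel": joint speeds; "joint_torque": joint torques, N m; "ee_pos": TCP position; "eef_rot": TCP orientation; "ft_force": force on the tool from outside, world axes, zero at the start; "torque": the same for the moment, N m; "width": finger opening in m.
Only numpy, scipy, OpenCV 4.12 (cv2) and the standard library are available. Lean on these libraries where they do the work, as an engineer would, in place of code of your own. Each camera call takes 0.05 s, during which the arm holds its last target. There are 200 camera calls.

### The job

Seat the aluminium bearing block flat and fully home in the keyed pocket of the blue drill fixture and let go of it. Then lift the yellow jig plate by its black grip, carry it over the clamp rail, and finish still holding it, level and motionless, about 15 mm above the tips of the two brass dowels with a hole centred over each (either way round), so that springs can be slipped on. Keep everything off the clamp rail and leave the other things on the bench where they are.

Things in the scene. Friction and masses are not known exactly. Their poses are not given: they have to be found in the camera images.
- blank: Loose aluminium block, about 0.45 kg, 40 high, T-shaped from above: body 80 (x -50 to +30) by 50 wide (y), tongue 24 wide (x +30 to +50). Origin: centre of its 100 x 50 outline, on the underside; x points to the tongue end, z up. A dark disc on top at x = -10 marks the middle of the body. Starts flat on the bench, on the robot's left of the clamp rail.
- fixture: Blue drill fixture bolted to the bench, base 184 (x) x 110 (y) x 12 high; it carries steel pocket walls 12 thick and 10 high (their tops 22 above the bench) and two brass dowels. Origin at the centre of its underside, on the bench; x along its length, towards the tongue notch.
- pocket (a point): Centre of the pocket floor, 12 above the bench; axes as the fixture's. The pocket has the block's T outline with 2.5 mm clearance on each side and a 3 mm bevel at the mouth (none on the two shoulder faces beside the notch), tongue notch at +x. A block fully home has its origin here, its axes along these, its top 52 above the bench.
- dowel0 (a point): Centre of the tip of the brass dowel at the fixture's x = -76, y = 0: 12 dia, tip 65 above the bench.
- dowel1 (a point): Centre of the tip of the brass dowel at the fixture's x = +76, y = 0: 12 dia, tip 65 above the bench.
- plate: Loose yellow jig plate, about 0.3 kg, 180 (x) x 64 (y) x 8 thick, with 24 dia through holes at x = -76 and +76; in its middle a black grip block 40 (x) x 22 (y) rises 45 above the plate (top 53 above the underside). Origin: centre of the underside, z up. Same end for end. Starts flat on the bench, on the robot's left of the clamp rail.
- hole0 (a point): Centre of the plate's hole at its x = -76, at the underside.
- hole1 (a point): Centre of the plate's hole at its x = +76, at the underside.
- clamps: Grey clamp rail bolted to the bench between the loose parts and the fixture: 300 (x) x 50 (y), with three clamps and studs, 100 high at the highest. Origin at the centre of its underside. Nothing may touch it.
- wipes: Bystander to leave alone: blue wipes canister, 84 dia x 150 high (mm). Origin on its underside.
- oil: Bystander to leave alone: red oil bottle, 56 dia x 160 high (mm). Origin on its underside.
- stepblock: Bystander to leave alone: dark steel stepped block, 80 x 30 x 60 high (mm). Origin on its underside.
- wrench: Bystander to leave alone: open-ended wrench lying flat (mm). Origin on its underside.
- stud: Bystander to leave alone: standing steel stud with a round foot 32 dia, 72 high (mm). Origin on its underside.
- jaw: Bystander to leave alone: grey clamp jaw, 100 x 60 x 65 high (mm). Origin on its underside.
Things that resemble listed ones, but are neither listed nor needed, are in the scene too. What is shaped like the blank but turquoise is not meant.

How it is judged:
On the way, in this order (a step that is already met when the one before it is completed fails the run):
1. the block is seated flat and fully home in the pocket and let go (x of blank in the frame of pocket between -0.005 and 0.005 m and y of blank in the frame of pocket between -0.005 and 0.005 m and z of blank in the frame of pocket between -0.003 and 0.0025 m and angle between blank's own z axis and vertical below 0.035 rad and angle between the x axis of blank and the x axis of fixture, either way round below 0.09 rad and contact force between blank and the fingers below 0.1 N and linear speed of blank below 0.02 m/s), for 0.2 s.
2. the plate is carried over the clamp rail (y of plate in the frame of clamps between -0.07 and 0.07 m and x of plate in the frame of clamps between -0.18 and 0.18 m and z of plate in the frame of clamps above 0.09 m), for 0.02 s.
At the end, for the whole second after the job is handed in: Block home in the pocket (5 mm sideways, 2.5 mm height, square to 0.09 rad, tilt under 0.035) and let go; plate gripped, still, touching neither fixture nor block, tilt under 0.09 rad, each hole within 6 mm of a dowel axis, underside 5 to 28 mm above the dowel tips (all of step 1 and ((horizontal distance between hole0 and dowel0 below 0.006 m and horizontal distance between hole1 and dowel1 below 0.006 m) or (horizontal distance between hole0 and dowel1 below 0.006 m and horizontal distance between hole1 and dowel0 below 0.006 m)) and z of hole0 in the frame of dowel0 between 0.005 and 0.028 m and z of hole1 in the frame of dowel0 between 0.005 and 0.028 m and angle between plate's own z axis and vertical below 0.09 rad and contact force between plate and the fingers above 1 N and contact force between plate and fixture below 0.1 N and contact force between plate and blank below 0.1 N and linear speed of plate below 0.02 m/s); the arm keeps its last pose, push and grip.
It fails at once if the clamp rail is touched (contact force between clamps and anything else above 1 N).
It fails at once if a bystander is moved more than 25 mm (distance of any of wipes, oil, stepblock, wrench, stud, jaw from where it was at the start of the episode above 0.025 m).
It also fails if it takes over 72 s, if anything falls off the work surface, if the arm or the gripper's body presses on something with over 40 N, if the wrist force passes 120 N, or if a joint passes its speed limit or range.

## Working session

There is one attempt and no reset: what is moved stays moved. The work goes in short steps, Python scripts to look and compute and a tool call to move; the robot and the scene stay as the last step left them, time stands still between calls to the robot, and variables do not carry over. Pictures are saved under pics/ and viewed, about 8 in all and at most 12, crops included, and the job is handed in when it is done.

Besides the shell and the picture viewer there is one more tool, called after ">>>" as name(argument=value, ...), one argument or row to a line, values as JSON. apply_moves: Moves the arm, as the interface text tells. Its arguments: {"type":"object","properties":{"deltas":{"type":"array","items":{"type":"object","properties":{"translation":{"type":"array","items":{"type":"number"}},"turn":{"type":"array","items":{"type":"number"}},"hand":{"type":"number"}}}},"newtons":{"type":"number"}},"required":["deltas"]}

```bash
mkdir -p pics; cat > h.py <<'E'
import numpy as np,cv2
from bench import readout,camera,calibration,order
def cal(n):
    c=calibration(n);K=np.array([[c["fx"],0,c["cx"]],[0,c["fy"],c["cy"]],[0,0,1.]]);return K,np.array(c["D"],float),np.array(c["extrinsics"])
def snap(n,f):
    c=cal(n);im=camera(n);cv2.imwrite("pics/"+f,im[:,:,::-1]);return im,c
def px2w(c,uv,z):
    K,D,T=c;p=cv2.undistortPoints(np.array(uv,float).reshape(-1,1,2),K,D).reshape(-1,2)
    R=T[:3,:3];t=T[:3,3];C=-R.T@t;d=np.c_[p,np.ones(len(p))]@R
    z=np.broadcast_to(z,len(p));return C+d*((z-C[2])/d[:,2])[:,None]
def w2px(c,P):
    K,D,T=c;return cv2.projectPoints(np.array(P,float).reshape(-1,1,3),cv2.Rodrigues(T[:3,:3])[0],T[:3,3],K,D)[0].reshape(-1,2)
E
python3 - <<'E'
from h import *
np.set_printoptions(precision=4,suppress=True)
for n in("top","scene"):
    im,c=snap(n,n+"0.png");print(n,c[0],c[1]);print(c[2])
import pickle
print(readout.read_state())
E
```

```text
top [[444.831    0.     316.4284]
 [  0.     444.831  245.1292]
 [  0.       0.       1.    ]] [0.0203 0.     0.     0.     0.    ]
[[-0.1656 -0.9862 -0.0018  0.1905]
 [-0.9629  0.1621 -0.2156  0.5268]
 [ 0.2129 -0.034  -0.9765  0.9083]
 [ 0.      0.      0.      1.    ]]
scene [[550.7698   0.     317.7544]
 [  0.     550.7698 233.7729]
 [  0.       0.       1.    ]] [-0.1709  0.      0.      0.      0.    ]
[[-0.5302  0.8479 -0.0015  0.1753]
 [ 0.6008  0.3745 -0.7062 -0.3187]
 [-0.5982 -0.3753 -0.708   1.5679]
 [ 0.      0.      0.      1.    ]]
{'time': 0.1, 'joint_positions': array([ 1.1734,  0.3328, -0.0647,  1.4609,  0.0216,  1.3499, -0.0885]), 'joint_vel': array([-0.0001, -0.0006,  0.0006, -0.0017, -0.0008,  0.0022,  0.0002]), 'joint_torque': array([  0.0015, -62.4545,   0.0246, -39.0719,  -0.0615,   0.0367,
         0.    ]), 'ee_pos': array([ 0.2287, -0.5813,  0.2358]), 'eef_rot': array([ 0.9825,  0.1863, -0.0001, -0.0006]), 'ft_force': array([ 0.5578,  0.1911, -0.7756]), 'torque': array([-0.0617,  0.0002, -0.0237]), 'width': 0.08688483574256664}
```

View pics/top0.png

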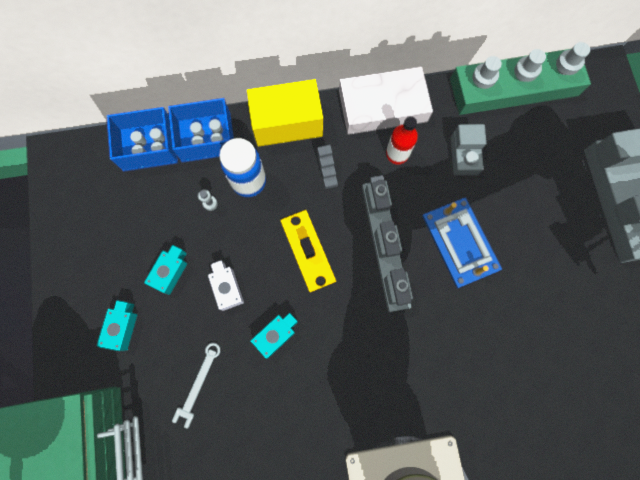

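View pics/scene0.png

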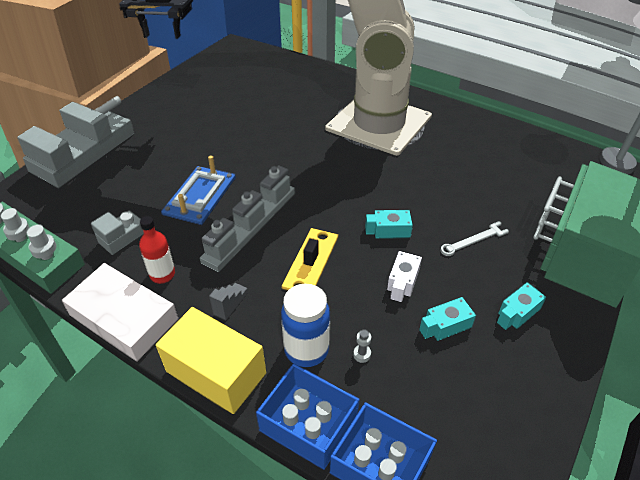

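Top view: aluminium block at about (225,287) with the tongue up-left, plate at (308,250), rail at (388,243), fixture at (462,243). Next I'll measure them and enlarge the crop.

```bash
cat > m.py <<'E'
from h import *
np.set_printoptions(precision=4,suppress=True)
im=cv2.imread("pics/top0.png");c=cal("top")
hsv=cv2.cvtColor(im,cv2.COLOR_BGR2HSV)
def comp(m,u,v):
    n,l,s,ce=cv2.connectedComponentsWithStats(m.astype(np.uint8));k=l[v-8:v+9,u-8:u+9].ravel();k=k[k>0];return (l==np.bincount(k).argmax())
def rect(m,z):
    ys,xs=np.nonzero(m);P=px2w(c,np.c_[xs,ys],z)[:,:2];(ce,sz,a)=cv2.minAreaRect((P*1000).astype(np.float32));print(np.array(ce),np.array(sz),a);return P
H,S,V=[hsv[:,:,i].astype(int) for i in range(3)]
print("blank");rect(comp((S<40)&(V>120),230,290),.04)
print("plate");rect(comp((abs(H-28)<8)&(S>120)&(V>110),322,270),.008)
print("fix");rect(comp((abs(H-108)<15)&(S>120)&(V>60),437,225),.012)
# rail corners in image
print("rail",px2w(c,[(388,310),(411,307)],0.0))
a=cv2.resize(im[185:315,190:350],None,fx=4,fy=4,interpolation=cv2.INTER_CUBIC)[:, :]
b=cv2.resize(im[185:300,415:515],None,fx=5,fy=5,interpolation=cv2.INTER_CUBIC)
cv2.imwrite("pics/b.png",b)
E
python3 m.py
```

```text
blank
[503.168 313.157] [106.6449  54.1694] 11.381476402282715
plate
[554.612  120.9825] [183.7121  66.8852] 12.698932647705078
fix
[ 515.1331 -226.9031] [186.1371 113.5348] 12.709551811218262
rail [[ 0.3911 -0.0343  0.    ]
 [ 0.3892 -0.0862  0.    ]]
```

View pics/b.png

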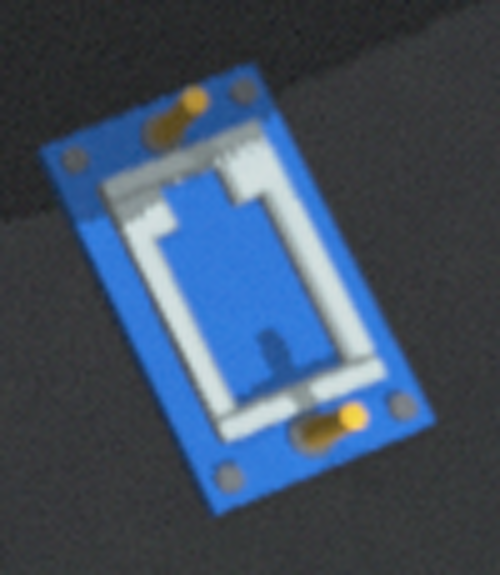

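```bash
python3 - <<'E'
from h import *
np.set_printoptions(precision=4,suppress=True)
c=cal("top")
d=px2w(c,[(454,205),(485.6,268)],.065);print(d,d.mean(0),np.degrees(np.arctan2(*(d[0]-d[1])[1::-1])))
print("blank disc",px2w(c,[(224.5,288)],.04))
print("rail corners top of bar z~.03",px2w(c,[(368,182),(388,310),(411,307)],.0))
print("wipes,oil,jaw",px2w(c,[(238,150),(410,123),(468,150)],[.15,.16,.06]))
E
```

```text
[[ 0.5883 -0.2115  0.065 ]
 [ 0.4409 -0.245   0.065 ]] [ 0.5146 -0.2283  0.065 ] 12.816067997551235
blank disc [[0.4943 0.3119 0.04  ]]
rail corners top of bar z~.03 [[ 0.6948 -0.0477  0.    ]
 [ 0.3911 -0.0343  0.    ]
 [ 0.3892 -0.0862  0.    ]]
wipes,oil,jaw [[ 0.755   0.2294  0.15  ]
 [ 0.7503 -0.128   0.16  ]
 [ 0.7111 -0.2743  0.06  ]]
```

>>> apply_moves(
  deltas=[
    {"translation":[0.02,0.045,0],"turn":[0,0,-0.05],"hand":0.087},
    {"translation":[0.02,0.045,0],"turn":[0,0,-0.05],"hand":0.087},
    {"translation":[0.02,0.045,0],"turn":[0,0,-0.05],"hand":0.087},
    {"translation":[0.02,0.045,0],"turn":[0,0,0],"hand":0.087},
    {"translation":[0.02,0.045,0],"turn":[0,0,0],"hand":0.087},
  ],
)

```text
time: 0.6
ee_pos: [0.3242, -0.3547, 0.2318]
eef_rot: [0.995, 0.103, -0.002, -0.002]
ft_force: [1.0, -0.1, 0.7]
width: 0.087
```

>>> apply_moves(
  deltas=[
    {"translation":[0.025,0.042,0.002],"turn":[0,0,0],"hand":0.087},
    {"translation":[0.025,0.042,0.002],"turn":[0,0,0],"hand":0.087},
    {"translation":[0.025,0.042,0.002],"turn":[0,0,0],"hand":0.087},
    {"translation":[0.02,0.045,0.002],"turn":[0,0,0],"hand":0.087},
    {"translation":[0.02,0.045,0.002],"turn":[0,0,0],"hand":0.087},
  ],
)

```text
time: 1.1
ee_pos: [0.4385, -0.133, 0.2411]
eef_rot: [0.995, 0.103, -0.003, -0.002]
ft_force: [1.4, -0.8, 0.3]
width: 0.0864
```

>>> apply_moves(
  deltas=[
    {"translation":[0.01,0.047,0.002],"turn":[0,0,0],"hand":0.087},
    {"translation":[0.01,0.047,0.002],"turn":[0,0,0],"hand":0.087},
    {"translation":[0.01,0.047,0.002],"turn":[0,0,0],"hand":0.087},
    {"translation":[0.01,0.047,0],"turn":[0,0,0],"hand":0.087},
    {"translation":[0.01,0.047,0],"turn":[0,0,0],"hand":0.087},
  ],
)

```text
time: 1.6
ee_pos: [0.4889, 0.1114, 0.2473]
eef_rot: [0.995, 0.102, -0.003, -0.001]
ft_force: [0.8, -0.3, -0.6]
width: 0.0872
```

>>> apply_moves(
  deltas=[
    {"translation":[0,0.045,0],"turn":[0,0,0],"hand":0.087},
    {"translation":[0,0.045,0],"turn":[0,0,0],"hand":0.087},
    {"translation":[0,0.045,0],"turn":[0,0,0],"hand":0.087},
    {"translation":[0,0.045,0],"turn":[0,0,0],"hand":0.087},
    {"translation":[0,0,0],"turn":[0,0,0],"hand":0.087},
  ],
)

```text
time: 2.1
ee_pos: [0.4855, 0.3049, 0.246]
eef_rot: [0.994, 0.105, -0.004, -0.003]
ft_force: [-0.9, -0.9, 1.0]
width: 0.0869
```

```bash
python3 - <<'E'
from h import *
np.set_printoptions(precision=4,suppress=True)
import pickle
s=readout.read_state();im,c=snap("wrist","w1.png");pickle.dump(c,open("w1.pkl","wb"));print(s["ee_pos"],s["eef_rot"],s["joint_positions"])
print(c[2]);print(w2px(c,[(.494,.312,.04)]))
E
```

```text
[0.4855 0.3049 0.246 ] [ 0.9944  0.1051 -0.0039 -0.0032] [ 0.0548  0.3249 -0.8466  1.5497  0.236   1.3799 -2.1714]
[[ 0.2089 -0.9779 -0.0074  0.1994]
 [-0.9417 -0.2032  0.2682  0.4818]
 [-0.2638 -0.049  -0.9633  0.5408]
 [ 0.      0.      0.      1.    ]]
[[316.1084 203.2383]]
```

View pics/w1.png

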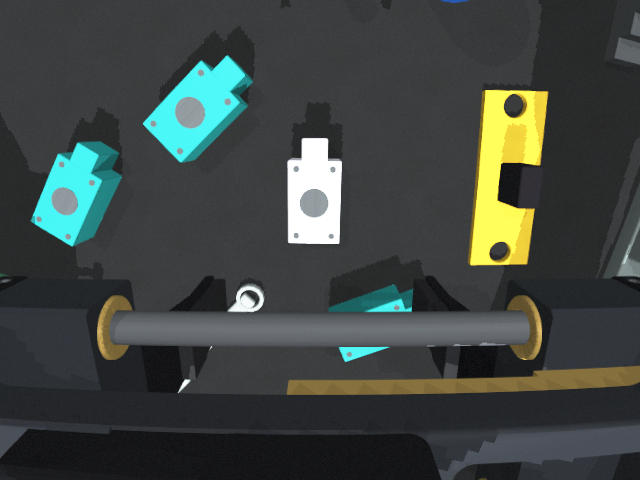

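Wrist view: block's disc at (314,203), tongue up, body corners about (288,160), (341,159), (288,243), (340,243). I'll measure the yaw.

```bash
python3 - <<'E'
from h import *
np.set_printoptions(precision=4,suppress=True)
import pickle
c=pickle.load(open("w1.pkl","rb"));im=cv2.imread("pics/w1.png");h=cv2.cvtColor(im,cv2.COLOR_BGR2HSV)
m=np.zeros((480,640),bool);m[125:255,270:360]=((h[...,1]<60)&(h[...,2]>90))[125:255,270:360]
ys,xs=np.nonzero(m);P=px2w(c,np.c_[xs,ys],.04)[:,:2]*1000
ce,sz,a=cv2.minAreaRect(P.astype(np.float32));print(ce,sz,a)
ds=px2w(c,[(314,203)],.04)[0];u=np.array([np.cos(np.radians(a)),np.sin(np.radians(a))]);print("disc",ds,"disc from rect",np.array(ce)-10*u)
# plate
p=((abs(h[...,0].astype(int)-28)<8)&(h[...,1]>120)).astype(np.uint8);p[:,:460]=0;p[280:]=0
print("holes",px2w(c,[(514,105.5),(500,251.5)],.008))
from scipy.spatial.transform import Rotation as R
print(R.from_quat(readout.read_state()["eef_rot"]).as_matrix())
E
```

```text
(503.6397399902344, 316.2215576171875) (99.94561004638672, 50.67490768432617) 10.885502815246582
disc [0.4938 0.314  0.04  ] disc from rect [493.8197 314.3331]
holes [[0.6264 0.1404 0.008 ]
 [0.4794 0.1055 0.008 ]]
[[ 0.9784  0.2065 -0.0081]
 [ 0.2065 -0.9784  0.0037]
 [-0.0072 -0.0053 -1.    ]]
```

>>> apply_moves(
  deltas=[
    {"translation":[0.008,0.009,-0.03],"turn":[-0.004,-0.008,-0.018],"hand":0.087},
    {"translation":[0,0,-0.04],"turn":[0,0,0],"hand":0.087},
    {"translation":[0,0,-0.04],"turn":[0,0,0],"hand":0.087},
    {"translation":[0,0,-0.04],"turn":[0,0,0],"hand":0.087},
    {"translation":[0,0,0],"turn":[0,0,0],"hand":0.087},
  ],
)

```text
time: 2.65
ee_pos: [0.4966, 0.3058, 0.0912]
eef_rot: [0.996, 0.092, 0.001, 0.002]
ft_force: [0.0, -1.2, -0.5]
width: 0.0869
```

>>> apply_moves(
  deltas=[
    {"translation":[-0.003,0.009,-0.02],"turn":[0,0,0.004],"hand":0.087},
    {"translation":[0,0,-0.02],"turn":[0,0,0],"hand":0.087},
    {"translation":[0,0,-0.015],"turn":[0,0,0],"hand":0.087},
    {"translation":[0,0,0],"turn":[0,0,0],"hand":0.087},
  ],
)

```text
time: 3.05
ee_pos: [0.4976, 0.3124, 0.0402]
eef_rot: [0.996, 0.091, 0.003, 0.002]
ft_force: [-0.2, 1.2, 0.0]
width: 0.0873
```

>>> apply_moves(
  deltas=[
    {"translation":[-0.004,0.002,-0.007],"turn":[0,0,0.008],"hand":0.087},
    {"translation":[0,0,-0.003],"turn":[0,0,0],"hand":0.087},
    {"translation":[0,0,0],"turn":[0,0,0],"hand":0.087},
  ],
)

```text
time: 3.35
ee_pos: [0.4953, 0.3148, 0.033]
eef_rot: [0.995, 0.095, 0.005, 0.001]
ft_force: [0.1, -0.1, 0.5]
width: 0.0868
```

```bash
cat > t.py <<'E'
from h import *
from scipy.spatial.transform import Rotation as R
np.set_printoptions(precision=4,suppress=True)
s=readout.read_state();M=R.from_quat(s["eef_rot"]).as_matrix()
print(s["time"],s["ee_pos"],"yaw",np.degrees(np.arctan2(M[1,0],M[0,0])),"toolz",M[:,2],"levelturn",np.cross(M[:,2],[0,0,-1]),s["width"],s["ft_force"])
E
python3 t.py
```

```text
3.35 [0.4953 0.3148 0.033 ] yaw 10.861077271394766 toolz [ 0.0106 -0.0014 -0.9999] levelturn [0.0014 0.0106 0.    ] 0.08678710636110232 [ 0.0764 -0.1335  0.5008]
```

>>> apply_moves(
  deltas=[
    {"translation":[-0.001,0,-0.003],"turn":[0.001,0.01,0],"hand":0.087},
    {"translation":[0,0,0],"turn":[0,0,0],"hand":0.04},
    {"translation":[0,0,0],"turn":[0,0,0],"hand":0.04},
    {"translation":[0,0,0],"turn":[0,0,0],"hand":0.04},
    {"translation":[0,0,0],"turn":[0,0,0],"hand":0.04},
  ],
  newtons=40,
)

```text
time: 3.85
ee_pos: [0.495, 0.3152, 0.0312]
eef_rot: [0.996, 0.095, 0.001, -0.0]
ft_force: [-0.5, 0.1, -0.6]
width: 0.0626
```

```bash
python3 t.py
```

```text
3.85 [0.495  0.3152 0.0312] yaw 10.854199489525175 toolz [ 0.0014  0.0005 -1.    ] levelturn [-0.0005  0.0014  0.    ] 0.0625945892473323 [-0.5258  0.0532 -0.6104]
```

>>> apply_moves(
  deltas=[
    {"translation":[0,0,0],"turn":[0,0,0],"hand":0.04},
    {"translation":[0,0,0],"turn":[0,0,0],"hand":0.04},
    {"translation":[0,0,0],"turn":[0,0,0],"hand":0.04},
  ],
)

```text
time: 4.15
ee_pos: [0.4951, 0.3149, 0.0313]
eef_rot: [0.996, 0.094, 0.001, 0.0]
ft_force: [-0.2, 0.9, -0.3]
width: 0.0499
```

```bash
python3 t.py
```

```text
4.15 [0.4951 0.3149 0.0313] yaw 10.838694787832322 toolz [ 0.0014  0.0001 -1.    ] levelturn [-0.0001  0.0014  0.    ] 0.04990436619754278 [-0.168   0.8921 -0.2786]
```

>>> apply_moves(
  deltas=[
    {"translation":[0,0,0.03],"turn":[0,0,0],"hand":0.04},
    {"translation":[0,0,0.045],"turn":[0,0,0],"hand":0.04},
    {"translation":[0,0,0.045],"turn":[0,0,0],"hand":0.04},
    {"translation":[0,0,0.045],"turn":[0,0,0],"hand":0.04},
    {"translation":[0,0,0.045],"turn":[0,0,0],"hand":0.04},
  ],
)

```text
time: 4.65
ee_pos: [0.4882, 0.3101, 0.2377]
eef_rot: [0.995, 0.095, -0.009, 0.004]
ft_force: [1.5, 0.4, -4.0]
width: 0.0502
```

>>> apply_moves(
  deltas=[
    {"translation":[0,-0.03,0],"turn":[0,0,0],"hand":0.04},
    {"translation":[0,-0.045,0],"turn":[0,0,0],"hand":0.04},
    {"translation":[0,-0.045,0],"turn":[0,0,0],"hand":0.04},
    {"translation":[0,-0.045,0],"turn":[0,0,0],"hand":0.04},
    {"translation":[0,-0.045,0],"turn":[0,0,0],"hand":0.04},
  ],
)

```text
time: 5.15
ee_pos: [0.4851, 0.1033, 0.2429]
eef_rot: [0.995, 0.102, -0.006, -0.0]
ft_force: [0.9, -0.2, -5.6]
width: 0.0496
```

>>> apply_moves(
  deltas=[
    {"translation":[0,-0.045,0],"turn":[0,0,0],"hand":0.04},
    {"translation":[0,-0.045,0],"turn":[0,0,0],"hand":0.04},
    {"translation":[0,-0.045,0],"turn":[0,0,0],"hand":0.04},
    {"translation":[0,-0.045,0],"turn":[0,0,0],"hand":0.04},
    {"translation":[0,-0.045,0],"turn":[0,0,0],"hand":0.04},
  ],
)

```text
time: 5.65
ee_pos: [0.4807, -0.1306, 0.2406]
eef_rot: [0.995, 0.103, -0.007, 0.0]
ft_force: [0.6, -0.2, -4.8]
width: 0.0497
```

>>> apply_moves(
  deltas=[
    {"translation":[0.002,-0.045,0],"turn":[0,0,0.008],"hand":0.04},
    {"translation":[0,-0.035,0],"turn":[0,0,0.008],"hand":0.04},
    {"translation":[0,-0.025,0],"turn":[0,0,0],"hand":0.04},
    {"translation":[0,0,0],"turn":[0,0,0],"hand":0.04},
    {"translation":[0,0,0],"turn":[0,0,0],"hand":0.04},
  ],
)

```text
time: 6.15
ee_pos: [0.4776, -0.2468, 0.2361]
eef_rot: [0.994, 0.106, -0.011, -0.001]
ft_force: [-0.3, 1.3, -4.4]
width: 0.0494
```

```bash
python3 t.py; python3 - <<'E'
from h import *
import pickle
im,c=snap("wrist","w2.png");pickle.dump(c,open("w2.pkl","wb"))
E
```

```text
6.15 [ 0.4776 -0.2468  0.2361] yaw 12.18056917365818 toolz [-0.0223 -0.0006 -0.9998] levelturn [ 0.0006 -0.0223  0.    ] 0.04940828611911669 [-0.3104  1.3476 -4.3657]
```

View pics/w2.png

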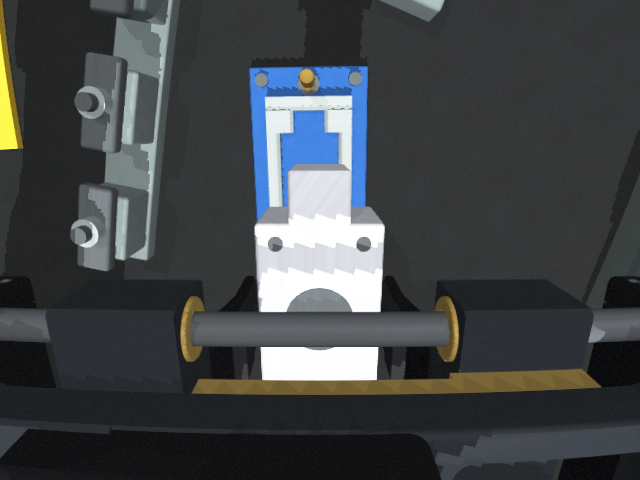

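```bash
cat > fit.py <<'E'
from h import *
import pickle
from scipy.optimize import least_squares
np.set_printoptions(precision=4,suppress=True)
def fitpose(c,obj,uv,x0):
    obj=np.array(obj)/1000.;uv=np.array(uv,float)
    def W(p):
        a=p[2];R=np.array([[np.cos(a),-np.sin(a),0],[np.sin(a),np.cos(a),0],[0,0,1]]);return obj@R.T+[p[0],p[1],0]
    r=least_squares(lambda p:(w2px(c,W(p))-uv).ravel(),x0,x_scale=[.01,.01,.1],loss="soft_l1")
    print("pose",r.x[:2],"yaw",np.degrees(r.x[2]),"res",r.fun.reshape(-1,2).round(1).tolist());return r.x
E
python3 - <<'E'
from fit import *
c=pickle.load(open("w2.pkl","rb"))
im=cv2.imread("pics/w2.png");g=cv2.cvtColor(im,cv2.COLOR_BGR2HSV);H,S,V=[g[...,i].astype(int) for i in range(3)]
b=(abs(H-108)<15)&(S>120)&(V>60)
for r in (120,160,200):
    x=np.nonzero(b[r,230:400])[0]+230;print(r,x.min(),x.max())
for col in (256,280,340,362):
    y=np.nonzero(b[55:120,col])[0]+55;print("col",col,y.min())
o=(abs(H-20)<10)&(S>120)&(V>100);o[:60]=0;o[100:]=0
ys,xs=np.nonzero(o);print("dowel",xs.min(),xs.max(),ys.min(),ys.max())
fitpose(c,[(92,55,12),(92,-55,12),(76,0,65),(64.5,39.5,22),(64.5,-39.5,22)],[(250,67.5),(368,67),(307,75),(266,96),(353,96)],[.515,-.228,.222])
# block
s=readout.read_state()["ee_pos"]
print("screws",px2w(c,[(276,244),(363.5,244),(320,319)],s[2]+.009),s)
E
```

```text
120 251 366
160 254 366
200 255 365
col 256 67
col 280 67
col 340 66
col 362 66
dowel 0 313 60 99
pose [ 0.5136 -0.2282] yaw 12.265451388079965 res [[-0.7, -1.0], [1.3, -1.1], [0.4, 1.1], [-0.5, 0.5], [-0.2, 0.2]]
screws [[ 0.5047 -0.2234  0.2451]
 [ 0.5118 -0.256   0.2451]
 [ 0.4772 -0.2465  0.2451]] [ 0.4774 -0.247   0.2361]
```

>>> apply_moves(
  deltas=[
    {"translation":[0.014,0.008,-0.02],"turn":[0,-0.011,0.002],"hand":0.04},
    {"translation":[0.013,0.008,-0.04],"turn":[0,-0.011,0.002],"hand":0.04},
    {"translation":[0,0,-0.04],"turn":[0,0,0],"hand":0.04},
    {"translation":[0,0,0],"turn":[0,0,0],"hand":0.04},
    {"translation":[0,0,0],"turn":[0,0,0],"hand":0.04},
  ],
)

```text
time: 6.7
ee_pos: [0.5065, -0.225, 0.1354]
eef_rot: [0.994, 0.111, 0.001, 0.001]
ft_force: [0.4, 0.2, -3.5]
width: 0.0496
```

```bash
python3 t.py
```

```text
6.7 [ 0.5065 -0.225   0.1354] yaw 12.786795200637501 toolz [ 0.0027 -0.0011 -1.    ] levelturn [0.0011 0.0027 0.    ] 0.04958925522390663 [ 0.38    0.1771 -3.4745]
```

>>> apply_moves(
  deltas=[
    {"translation":[-0.002,-0.005,-0.03],"turn":[0.001,0.003,-0.005],"hand":0.04},
    {"translation":[0,0,-0.03],"turn":[0,0,0],"hand":0.04},
    {"translation":[0,0,-0.01],"turn":[0,0,0],"hand":0.04},
    {"translation":[0,0,0],"turn":[0,0,0],"hand":0.04},
  ],
)

```text
time: 7.1
ee_pos: [0.509, -0.231, 0.0729]
eef_rot: [0.994, 0.109, 0.004, 0.003]
ft_force: [0.3, -1.3, -3.6]
width: 0.05
```

```bash
python3 t.py;  python3 - <<'E'
from h import *
import pickle
im,c=snap("wrist","w3.png");pickle.dump(c,open("w3.pkl","wb"))
im,c=snap("top","t3.png");a=im[185:300,415:515,::-1]
cv2.imwrite("pics/t3c.png",np.hstack([cv2.resize(a,(400,460),interpolation=cv2.INTER_CUBIC),im[20:480,140:540,::-1]*0+cv2.imread("pics/w3.png")[20:480,140:540]]))
E
```

```text
7.1 [ 0.509  -0.231   0.0729] yaw 12.548854082281983 toolz [ 0.0094 -0.0055 -0.9999] levelturn [0.0055 0.0094 0.    ] 0.050015651008811224 [ 0.2689 -1.3304 -3.6145]
```

View pics/t3c.png

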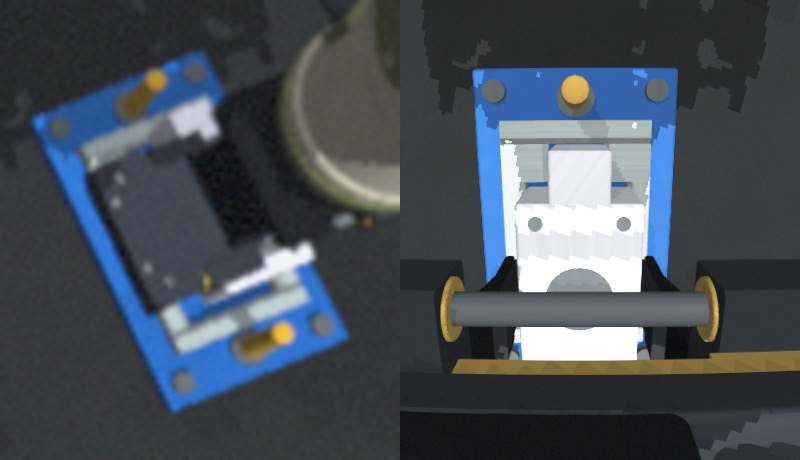

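```bash
python3 - <<'E'
from fit import *
c=pickle.load(open("w3.pkl","rb"))
p=fitpose(c,[(92,55,12),(92,-55,12),(76,0,65),(64.5,39.5,22),(64.5,-39.5,22)],[(213,89),(417,89),(315,109),(240,141),(392,141)],[.515,-.228,.222])
fitpose(c,[(92,55,12),(92,-55,12),(64.5,39.5,22),(64.5,-39.5,22)],[(213,89),(417,89),(240,141),(392,141)],[.515,-.228,.222])
s=readout.read_state()["ee_pos"];print("screws",px2w(c,[(275,244),(364,244),(320,319)],s[2]+.009),s)
# block top z=.0729+.0087; tongue end top corners
q=px2w(c,[(290,170),(349,170)],s[2]+.0087-.0);print("tongue tip",q)
E
```

```text
pose [ 0.5135 -0.2278] yaw 12.574060354110497 res [[-1.9, -0.7], [2.7, -0.7], [0.4, 1.5], [-1.2, 0.2], [0.3, 0.0]]
pose [ 0.5133 -0.228 ] yaw 12.561824920757733 res [[-1.5, -0.4], [3.0, -0.4], [-0.8, 0.5], [0.6, 0.4]]
screws [[ 0.5357 -0.2071  0.0831]
 [ 0.5429 -0.2401  0.0831]
 [ 0.5089 -0.2305  0.0831]] [ 0.5098 -0.2312  0.0741]
tongue tip [[ 0.564  -0.2071  0.0828]
 [ 0.5687 -0.228   0.0828]]
```

>>> apply_moves(
  deltas=[
    {"translation":[-0.005,0.001,-0.006],"turn":[0.005,0.009,0],"hand":0.04},
    {"translation":[-0.001,0,-0.007],"turn":[0,0,0],"hand":0.04},
    {"translation":[0,0,-0.003],"turn":[0,0,0],"hand":0.04},
    {"translation":[0,0,0],"turn":[0,0,0],"hand":0.04},
  ],
)

```text
time: 7.6
ee_pos: [0.5053, -0.2311, 0.0608]
eef_rot: [0.994, 0.109, 0.003, 0.002]
ft_force: [-0.5, 0.1, -4.5]
width: 0.0497
```

```bash
python3 t.py
```

```text
7.6 [ 0.5053 -0.2311  0.0608] yaw 12.535378607384626 toolz [ 0.0065 -0.0037 -1.    ] levelturn [0.0037 0.0065 0.    ] 0.049711309044531846 [-0.4734  0.0723 -4.4974]
```

>>> apply_moves(
  deltas=[
    {"translation":[-0.001,0,-0.005],"turn":[0.004,0.007,0],"hand":0.04},
    {"translation":[-0.0005,0,-0.005],"turn":[0,0,0],"hand":0.04},
    {"translation":[0,0,-0.004],"turn":[0,0,0],"hand":0.04},
  ],
)

```text
time: 7.9
ee_pos: [0.5041, -0.2313, 0.0464]
eef_rot: [0.994, 0.109, -0.0, -0.0]
ft_force: [0.0, 1.2, -4.4]
width: 0.0499
```

```bash
python3 t.py
```

```text
7.9 [ 0.5041 -0.2313  0.0464] yaw 12.52828666986507 toolz [-0.0001  0.0001 -1.    ] levelturn [-0.0001 -0.0001 -0.    ] 0.04985896090810618 [ 0.0382  1.192  -4.4206]
```

>>> apply_moves(
  deltas=[
    {"translation":[0,0,-0.002],"turn":[0,0,0],"hand":0.04},
    {"translation":[0,0,-0.0015],"turn":[0,0,0],"hand":0.04},
    {"translation":[0,0,0],"turn":[0,0,0],"hand":0.04},
  ],
)

```text
time: 8.2
ee_pos: [0.504, -0.2312, 0.0435]
eef_rot: [0.994, 0.109, -0.001, -0.0]
ft_force: [-0.3, -0.3, -4.7]
width: 0.0496
```

```bash
python3 t.py
```

```text
8.2 [ 0.504  -0.2312  0.0435] yaw 12.53182433323333 toolz [-0.0013  0.0001 -1.    ] levelturn [-0.0001 -0.0013 -0.    ] 0.04956919778051136 [-0.2808 -0.2602 -4.6773]
```

>>> apply_moves(
  deltas=[
    {"translation":[0,0,0],"turn":[0,0,0],"hand":0.087},
    {"translation":[0,0,0],"turn":[0,0,0],"hand":0.087},
    {"translation":[0,0,0],"turn":[0,0,0],"hand":0.087},
    {"translation":[0,0,0],"turn":[0,0,0],"hand":0.087},
    {"translation":[0,0,0],"turn":[0,0,0],"hand":0.087},
  ],
)

```text
time: 8.7
ee_pos: [0.5058, -0.2317, 0.045]
eef_rot: [0.994, 0.109, 0.001, 0.001]
ft_force: [0.8, -0.0, 0.1]
width: 0.0816
```

>>> apply_moves(
  deltas=[
    {"translation":[0,0,0],"turn":[0,0,0],"hand":0.087},
    {"translation":[0,0,0.02],"turn":[0,0,0],"hand":0.087},
    {"translation":[0,0,0.04],"turn":[0,0,0],"hand":0.087},
    {"translation":[-0.015,0,0.045],"turn":[0,0,0],"hand":0.087},
    {"translation":[-0.015,0,0.045],"turn":[0,0,0],"hand":0.087},
  ],
)

```text
time: 9.2
ee_pos: [0.4719, -0.2291, 0.1926]
eef_rot: [0.994, 0.11, -0.004, -0.003]
ft_force: [0.7, -0.7, -0.1]
width: 0.0871
```

>>> apply_moves(
  deltas=[
    {"translation":[-0.01,0,0.04],"turn":[0,0,0],"hand":0.087},
    {"translation":[0,0,0],"turn":[0,0,0],"hand":0.087},
    {"translation":[0,0,0],"turn":[0,0,0],"hand":0.087},
  ],
)

```text
time: 9.5
ee_pos: [0.4625, -0.2302, 0.241]
eef_rot: [0.994, 0.11, 0.0, 0.0]
ft_force: [-0.6, 0.8, -0.1]
width: 0.0874
```

```bash
python3 t.py;  python3 - <<'E'
from h import *
import pickle
im,c=snap("wrist","w4.png");pickle.dump(c,open("w4.pkl","wb"))
cv2.imwrite("pics/w4c.png",cv2.resize(im[30:300,180:460,::-1],(620,598),interpolation=cv2.INTER_CUBIC))
E
```

```text
9.5 [ 0.4625 -0.2302  0.241 ] yaw 12.585974484196816 toolz [ 0.0009 -0.0005 -1.    ] levelturn [0.0005 0.0009 0.    ] 0.0873634982777797 [-0.5929  0.7963 -0.1221]
```

View pics/w4c.png

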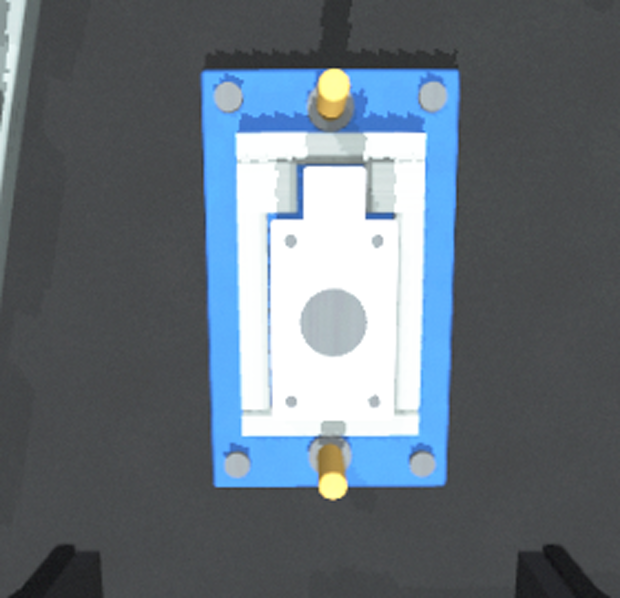

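```bash
python3 - <<'E'
from fit import *
c=pickle.load(open("w4.pkl","rb"));f=lambda L:np.array(L)/[2.2143,2.2148]+[180,30]
p=fitpose(c,[(92,55,12),(92,-55,12),(-92,55,12),(-92,-55,12),(76,0,65),(-76,0,65)],f([(203,70),(459,69),(215,487),(446,486),(334,85),(333,486)]),[.515,-.228,.222])
d=px2w(c,f([(334,85),(333,486)]),.065);print(d,d.mean(0),np.linalg.norm(d[0]-d[1]),np.degrees(np.arctan2(*(d[0]-d[1])[1::-1])))
for z in(.049,.052,.055):
    q=px2w(c,f([(291,241),(377,241),(291,402),(374,402),(334,322)]),z)[:,:2]
    k=q[-1]-p[:2];a=p[2];print(z,"disc in pocket",k@[np.cos(a),np.sin(a)],k@[-np.sin(a),np.cos(a)],"yaw",np.degrees(np.arctan2(*(q[0]-q[2])[::-1])),np.degrees(np.arctan2(*(q[1]-q[3])[::-1])))
E
```

```text
pose [ 0.5135 -0.2283] yaw 12.879225105323767 res [[-1.4, -0.5], [0.8, -0.4], [-0.7, 0.6], [0.3, 0.5], [0.2, -0.2], [0.3, 0.4]]
[[ 0.5874 -0.2113  0.065 ]
 [ 0.4397 -0.245   0.065 ]] [ 0.5136 -0.2281  0.065 ] 0.15147436449968402 12.833757429319434
0.049 disc in pocket -0.011393153521823289 -0.0004865349210902959 yaw 12.30633406887331 12.590513785622889
0.052 disc in pocket -0.01112133327608504 -0.0003940222567091218 yaw 12.306334068873321 12.590513785622901
0.055 disc in pocket -0.0108495130303469 -0.0003015095923279234 yaw 12.3063340688733 12.590513785622884
```

>>> apply_moves(
  deltas=[
    {"translation":[0.01,0.045,0],"turn":[0,0,0],"hand":0.087},
    {"translation":[0.01,0.045,0],"turn":[0,0,0],"hand":0.087},
    {"translation":[0.01,0.045,0],"turn":[0,0,0],"hand":0.087},
    {"translation":[0.01,0.045,0],"turn":[0,0,0],"hand":0.087},
    {"translation":[0.01,0.045,0],"turn":[0,0,0],"hand":0.087},
  ],
)

```text
time: 10.05
ee_pos: [0.5102, -0.0046, 0.2341]
eef_rot: [0.995, 0.103, -0.004, -0.001]
ft_force: [1.4, -0.8, -0.2]
width: 0.0872
```

>>> apply_moves(
  deltas=[
    {"translation":[0,0.045,0],"turn":[0,0,0],"hand":0.087},
    {"translation":[0,0.045,0],"turn":[0,0,0],"hand":0.087},
    {"translation":[0,0.045,0],"turn":[0,0,0],"hand":0.087},
    {"translation":[0,0,0],"turn":[0,0,0],"hand":0.087},
    {"translation":[0,0,0],"turn":[0,0,0],"hand":0.087},
  ],
)

```text
time: 10.55
ee_pos: [0.5067, 0.1446, 0.227]
eef_rot: [0.994, 0.109, -0.009, -0.004]
ft_force: [0.0, -0.9, -0.0]
width: 0.0872
```

```bash
python3 t.py;  python3 - <<'E'
from h import *
import pickle
im,c=snap("wrist","w5.png");pickle.dump(c,open("w5.pkl","wb"))
E
```

```text
10.55 [0.5067 0.1446 0.227 ] yaw 12.542074193314823 toolz [-0.0179  0.0067 -0.9998] levelturn [-0.0067 -0.0179 -0.    ] 0.08718146635491494 [ 0.0202 -0.9366 -0.0031]
```

View pics/w5.png

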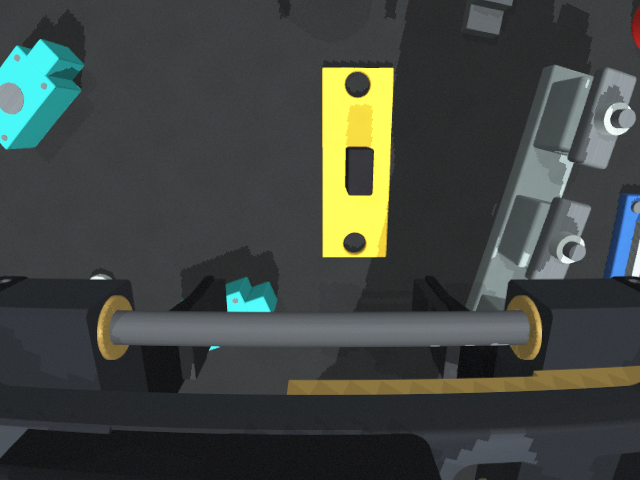

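Plate here: holes at (358,84) and (354,242), grip at (359,171). The block check in w4 put its disc 1.1 mm short of ideal in x and 0.4 mm off in y, so it is seated.

```bash
python3 - <<'E'
from fit import *
c=pickle.load(open("w5.pkl","rb"))
p=fitpose(c,[(90,32,8),(90,-32,8),(-90,32,8),(-90,-32,8),(76,0,8),(-76,0,8)],[(322,67),(394,68),(323,257),(386,257),(357.5,85),(354.5,242)],[.553,.122,.222])
h=px2w(c,[(357.5,85),(354.5,242)],.008);print(h,h.mean(0))
s=readout.read_state()["ee_pos"];print("delta",p[:2]-s[:2])
E
```

```text
pose [0.553  0.1217] yaw 12.790156116859045 res [[0.6, 0.6], [-0.7, -0.3], [0.0, -0.1], [-0.4, -0.2], [0.2, -1.2], [0.1, 1.7]]
[[0.626  0.1384 0.008 ]
 [0.4806 0.1054 0.008 ]] [0.5533 0.1219 0.008 ]
delta [ 0.0466 -0.0233]
```

>>> apply_moves(
  deltas=[
    {"translation":[0.024,-0.012,-0.02],"turn":[-0.003,-0.009,0.002],"hand":0.07},
    {"translation":[0.023,-0.011,-0.03],"turn":[-0.003,-0.009,0.002],"hand":0.07},
    {"translation":[0,0,-0.045],"turn":[0,0,0],"hand":0.07},
    {"translation":[0,0,-0.03],"turn":[0,0,0],"hand":0.07},
    {"translation":[0,0,0],"turn":[0,0,0],"hand":0.07},
  ],
)

```text
time: 11.1
ee_pos: [0.5555, 0.1143, 0.0957]
eef_rot: [0.994, 0.107, -0.0, 0.001]
ft_force: [0.5, -0.7, 0.2]
width: 0.0704
```

```bash
python3 t.py
```

```text
11.1 [0.5555 0.1143 0.0957] yaw 12.335982041330434 toolz [-0.0002 -0.0014 -1.    ] levelturn [ 0.0014 -0.0002  0.    ] 0.07038681185855257 [ 0.4566 -0.6833  0.1553]
```

>>> apply_moves(
  deltas=[
    {"translation":[-0.003,0.008,-0.02],"turn":[0.001,0,0.008],"hand":0.07},
    {"translation":[0,0,-0.02],"turn":[0,0,0],"hand":0.07},
    {"translation":[0,0,-0.015],"turn":[0,0,0],"hand":0.07},
    {"translation":[0,0,0],"turn":[0,0,0],"hand":0.07},
  ],
)

```text
time: 11.5
ee_pos: [0.5545, 0.119, 0.0422]
eef_rot: [0.994, 0.109, 0.001, 0.001]
ft_force: [-1.2, -0.4, 0.2]
width: 0.0699
```

```bash
python3 t.py
```

```text
11.5 [0.5545 0.119  0.0422] yaw 12.476202869479291 toolz [ 0.0016 -0.0011 -1.    ] levelturn [0.0011 0.0016 0.    ] 0.06989397982962192 [-1.2206 -0.3813  0.2091]
```

>>> apply_moves(
  deltas=[
    {"translation":[-0.0015,0.003,-0.008],"turn":[0.001,0.002,0.005],"hand":0.07},
    {"translation":[0,0,-0.002],"turn":[0,0,0],"hand":0.07},
    {"translation":[0,0,0],"turn":[0,0,0],"hand":0.015},
    {"translation":[0,0,0],"turn":[0,0,0],"hand":0.015},
    {"translation":[0,0,0],"turn":[0,0,0],"hand":0.015},
  ],
)

```text
time: 12.0
ee_pos: [0.5553, 0.122, 0.0353]
eef_rot: [0.994, 0.111, 0.002, 0.0]
ft_force: [-0.3, -0.5, -0.4]
width: 0.0537
```

>>> apply_moves(
  deltas=[
    {"translation":[0,0,0],"turn":[0,0,0],"hand":0.015},
    {"translation":[0,0,0],"turn":[0,0,0],"hand":0.015},
    {"translation":[0,0,0],"turn":[0,0,0],"hand":0.015},
    {"translation":[0,0,0],"turn":[0,0,0],"hand":0.015},
    {"translation":[0,0,0],"turn":[0,0,0],"hand":0.015},
  ],
)

```text
time: 12.5
ee_pos: [0.5557, 0.1221, 0.036]
eef_rot: [0.994, 0.111, 0.003, 0.0]
ft_force: [-0.7, 0.1, 0.1]
width: 0.0219
```

```bash
python3 t.py
```

```text
12.5 [0.5557 0.1221 0.036 ] yaw 12.712973114651907 toolz [ 0.0052  0.0003 -1.    ] levelturn [-0.0003  0.0052  0.    ] 0.021925850907934055 [-0.6933  0.1047  0.1425]
```

>>> apply_moves(
  deltas=[
    {"translation":[0,0,0.03],"turn":[0,0,0],"hand":0.015},
    {"translation":[0,0,0.045],"turn":[0,0,0],"hand":0.015},
    {"translation":[0,0,0.045],"turn":[0,0,0],"hand":0.015},
    {"translation":[0,0,0.045],"turn":[0,0,0],"hand":0.015},
    {"translation":[0,0,0.03],"turn":[0,0,0],"hand":0.015},
  ],
)

```text
time: 13.0
ee_pos: [0.5493, 0.1205, 0.2306]
eef_rot: [0.994, 0.111, -0.005, 0.0]
ft_force: [1.2, -0.3, -2.7]
width: 0.0215
```

>>> apply_moves(
  deltas=[
    {"translation":[-0.005,-0.03,0],"turn":[0,0,0],"hand":0.015},
    {"translation":[-0.005,-0.04,0],"turn":[0,0,0],"hand":0.015},
    {"translation":[-0.005,-0.04,0],"turn":[0,0,0],"hand":0.015},
    {"translation":[-0.005,-0.04,0],"turn":[0,0,0],"hand":0.015},
    {"translation":[-0.005,-0.04,0],"turn":[0,0,0],"hand":0.015},
  ],
)

```text
time: 13.5
ee_pos: [0.5234, -0.0667, 0.2355]
eef_rot: [0.993, 0.118, -0.001, -0.001]
ft_force: [1.3, 0.5, -2.6]
width: 0.0221
```

```bash
python3 t.py
```

```text
13.5 [ 0.5234 -0.0667  0.2355] yaw 13.549300724727201 toolz [-0.0023  0.0025 -1.    ] levelturn [-0.0025 -0.0023 -0.    ] 0.02210381309533044 [ 1.2506  0.5106 -2.5994]
```

>>> apply_moves(
  deltas=[
    {"translation":[0,-0.04,0],"turn":[0,0,-0.006],"hand":0.015},
    {"translation":[0,-0.04,0],"turn":[0,0,-0.006],"hand":0.015},
    {"translation":[0,-0.04,0],"turn":[0,0,0],"hand":0.015},
    {"translation":[0,-0.03,0],"turn":[0,0,0],"hand":0.015},
    {"translation":[0,0,0],"turn":[0,0,0],"hand":0.015},
  ],
)

```text
time: 14.0
ee_pos: [0.5185, -0.2297, 0.2331]
eef_rot: [0.994, 0.108, -0.004, -0.001]
ft_force: [0.3, 1.0, -2.7]
width: 0.0215
```

```bash
python3 t.py
```

```text
14.0 [ 0.5185 -0.2297  0.2331] yaw 12.343362869498097 toolz [-0.0071  0.0005 -1.    ] levelturn [-0.0005 -0.0071 -0.    ] 0.021523747863389637 [ 0.2827  0.9795 -2.6949]
```

Now down part way to TCP z about 0.135, then check.

>>> apply_moves(
  deltas=[
    {"translation":[-0.001,0.001,-0.02],"turn":[0,-0.01,0.006],"hand":0.015},
    {"translation":[-0.001,0,-0.035],"turn":[0,0,0],"hand":0.015},
    {"translation":[0,0,-0.025],"turn":[0,0,0],"hand":0.015},
    {"translation":[0,0,-0.01],"turn":[0,0,0],"hand":0.015},
    {"translation":[0,0,0],"turn":[0,0,0],"hand":0.015},
  ],
)

```text
time: 14.5
ee_pos: [0.5152, -0.2275, 0.1393]
eef_rot: [0.994, 0.11, 0.001, -0.001]
ft_force: [0.4, 0.5, -2.2]
width: 0.0217
```

```bash
python3 t.py
```

```text
14.5 [ 0.5152 -0.2275  0.1393] yaw 12.64298858637744 toolz [ 0.0017  0.0025 -1.    ] levelturn [-0.0025  0.0017  0.    ] 0.02171690668702575 [ 0.407   0.4703 -2.2013]
```

>>> apply_moves(
  deltas=[
    {"translation":[0.001,-0.0005,-0.012],"turn":[-0.002,-0.003,0.002],"hand":0.015},
    {"translation":[0,0,-0.01],"turn":[0,0,0],"hand":0.015},
    {"translation":[0,0,0],"turn":[0,0,0],"hand":0.015},
    {"translation":[0,0,0],"turn":[0,0,0],"hand":0.015},
    {"translation":[0,0,0],"turn":[0,0,0],"hand":0.015},
  ],
)

```text
time: 15.0
ee_pos: [0.5183, -0.2279, 0.1187]
eef_rot: [0.994, 0.112, 0.004, 0.001]
ft_force: [0.6, -0.9, -3.3]
width: 0.022
```

```bash
python3 t.py; python3 - <<'E'
from h import *
import pickle
im,c=snap("wrist","w6.png");pickle.dump(c,open("w6.pkl","wb"))
i2,c2=snap("scene","s6.png")
cv2.imwrite("pics/s6c.png",np.hstack([cv2.resize(i2[140:240,140:260,::-1],(480,400),interpolation=cv2.INTER_CUBIC),cv2.resize(im[40:360,180:436,::-1],(320,400))]))
E
```

```text
15.0 [ 0.5183 -0.2279  0.1187] yaw 12.822031956305699 toolz [ 0.0087 -0.0012 -1.    ] levelturn [0.0012 0.0087 0.    ] 0.022006404350531087 [ 0.5978 -0.8526 -3.3484]
```

View pics/s6c.png

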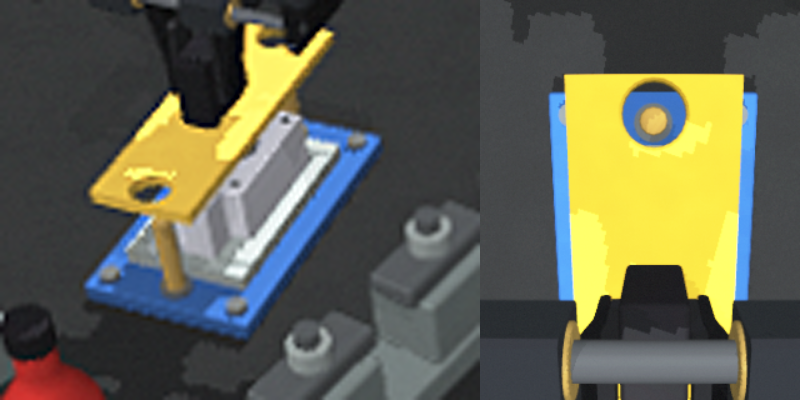

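```bash
python3 - <<'E'
from fit import *
c=pickle.load(open("w6.pkl","rb"))
zt=.1187-.036+.008
h=px2w(c,[(320,130.6)],zt);d=px2w(c,[(319.2,136.8)],.065);print(h,d,h-d)
q=px2w(c,[((565-480)/1.25+180,75/1.25+40),((744-480)/1.25+180,75/1.25+40)],zt);print("far corners",q,np.linalg.norm(q[0]-q[1]))
a=np.radians(12.85);m=q.mean(0)[:2];print("plate centre from edge",m-.09*np.array([np.cos(a),np.sin(a)]),"hole",m-.014*np.array([np.cos(a),np.sin(a)]))
E
```

```text
[[ 0.5903 -0.2112  0.0907]] [[ 0.588  -0.2114  0.065 ]] [[0.0023 0.0002 0.0257]]
far corners [[ 0.5963 -0.1769  0.0907]
 [ 0.6104 -0.2391  0.0907]] 0.06382930276778742
plate centre from edge [ 0.5156 -0.228 ] hole [ 0.5897 -0.2111]
```

>>> apply_moves(
  deltas=[
    {"translation":[-0.002,0,-0.002],"turn":[0.001,0.003,0],"hand":0.015},
    {"translation":[0,0,0],"turn":[0,0,0],"hand":0.015},
    {"translation":[0,0,0],"turn":[0,0,0],"hand":0.015},
  ],
)

```text
time: 15.4
ee_pos: [0.5165, -0.2282, 0.1173]
eef_rot: [0.994, 0.112, 0.003, 0.001]
ft_force: [0.4, 0.3, -2.6]
width: 0.022
```

```bash
for i in 1 2 3 4; do python3 -c "
from bench import camera;camera('wrist')"; python3 t.py; done; python3 - <<'E'
from h import *
import pickle
im,c=snap("wrist","w7.png");pickle.dump(c,open("w7.pkl","wb"))
cv2.imwrite("pics/w7c.png",cv2.resize(im[90:170,270:370,::-1],(600,480),interpolation=cv2.INTER_CUBIC))
E
```

```text
15.45 [ 0.5164 -0.2281  0.1172] yaw 12.807617859192085 toolz [ 0.0064 -0.0008 -1.    ] levelturn [0.0008 0.0064 0.    ] 0.02194171798375262 [-0.2302  0.1768 -2.6158]
15.5 [ 0.5164 -0.2282  0.1172] yaw 12.806906179185532 toolz [ 0.0065 -0.0009 -1.    ] levelturn [0.0009 0.0065 0.    ] 0.021771264851464626 [ 0.0093  0.801  -3.1506]
15.55 [ 0.5164 -0.2281  0.1172] yaw 12.809903403377838 toolz [ 0.0065 -0.0008 -1.    ] levelturn [0.0008 0.0065 0.    ] 0.021700878184956234 [ 0.0648 -0.6012 -2.8104]
15.6 [ 0.5164 -0.2281  0.1172] yaw 12.809310391985871 toolz [ 0.0064 -0.0008 -1.    ] levelturn [0.0008 0.0064 0.    ] 0.021639109084110715 [ 0.1863  0.4295 -3.0524]
```

View pics/w7c.png

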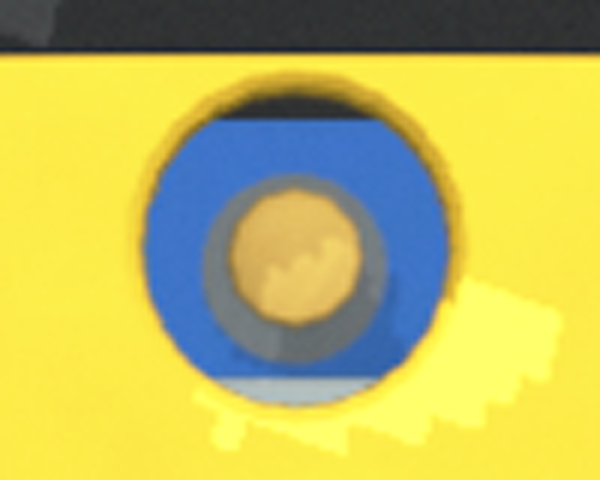

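```bash
python3 - <<'E'
from fit import *
c=pickle.load(open("w7.pkl","rb"));f=lambda x,y:(x/6+270,y/6+90)
h=px2w(c,[f(297,240)],.1172-.028);d=px2w(c,[f(296,256)],.065);print(h-d)
from h import order
if np.linalg.norm((h-d)[0,:2])<.003: print(order.close_job())
E
```

```text
[[0.0006 0.0001 0.0242]]
the job is handed in; nothing more can be done
None
```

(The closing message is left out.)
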